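# Eject a used pipette tip into the catch tray

### The job

Bring the grey catch tray to stand on the bench centred under the tip of the pipette that is clamped in the bench stand, and let go of the tray. Then press the pipette's top button gently down to its soft first stop, pause there for about a second, and press on through to the stiff second stop, never harder than about 20 N, so that the used tip drops into the tray; then let the button come all the way back up. Do not touch the tip or move the vial, dropper bottle or marker.

Things in the scene. Friction and masses are not known exactly. Their poses are not given: they have to be found in the camera images.
- stand: Fixed bench stand: grey foot plate (100 x 150 x 14 mm), steel pillar 217 mm high, and an arm that clamps a short white upright pipette. Origin on the bench exactly below the pipette's axis, z up. Foot (75 to 175 mm off) and pillar (115 mm) lie on its +x side; its -x side is open and faces the robot. Pipette body 33 mm wide (39 at the clamp), 100 to 215 mm above the bench.
- shoulder (a point): Top of the pipette's body, on its axis, 215 mm above the bench. Above it stands the round grey top button, 21 mm across, flat on top. The top of the released button is 28 to 40 mm above this point, depending on the volume setting, which is not told: find it by touch. It moves straight down and springs back by itself.
- plunger (a joint): Soft stroke of the top button, m: 0 = fully up, 0.010 = at the first stop (stays so beyond it). It takes 1.5 N to start and 4 N at the first stop, where the button stands firm until about 8 N.
- second_stop (a joint): Stiff stroke beyond the first stop, m: 0 = not begun, 0.008 = at the hard second stop. It takes 8 N to start and up to 13 N on the way; 10 N holds it at the end. The tip is pushed off at about 0.006.
- tip_mid (a point): Middle of the white pipette tip, 55 mm long and 5 mm thick with a 10 mm ball collar at its top end. At the start it hangs upright on the pipette axis, its lower end 62 mm above the bench. It weighs 12 g.
- tray: Loose grey open-topped catch tray, 130 mm (x) by 76 mm (y) by 36 mm high, walls and floor 4 mm, 150 to 310 g, with an upright grip tab beyond its -x end. Origin at the centre of the box's underside, z up. Only the tab is higher than 36 mm, so the box passes under the tip; the tab should end at the stand's open (-x) side.
- tray_grip (a point): Grip point in the tray's tab, 45 mm above the tray's underside and 98 mm from its centre along its -x axis. The tab is 24 mm (x) by 14 mm (y), its top 64 mm above the underside (the top 4 mm widen to 20 mm). Take it from above, across the tray's y axis.
- tray_center (a point): Centre of the tray's inner floor, 4 mm above its underside.
- vial: Bystander: screw-cap vial 31 mm wide, 70 mm high, standing beside the stand's foot; origin under its centre.
- dropper: Bystander: dropper bottle 29 mm wide, 100 mm high, standing beside the stand's foot; origin under its centre.
- marker: Bystander: marker pen 124 mm long lying on the bench.
- tip: The same tip; origin at the centre of its lower end, z along it to the collar.
Mind the look-alikes: they are no part of the job. Leave any purple look-alike of the tray alone. Of the things shaped like the stand, the grey one is meant.

How it is judged:
On the way, in this order (a step that is already met when the one before it is completed fails the run):
1. the tray stands on the bench centred under the pipette tip and is let go (horizontal distance between tray_center and stand below 0.03 m and height (world z) of tray_center below 0.012 m and contact force between each of the arm, the fingers and tray below 0.1 N), for 0.2 s.
2. the button is held at its first stop without starting the second stroke (value of joint plunger above 0.009 m and value of joint second_stop below 0.001 m), for 0.4 s.
3. the button is pressed through to the second stop (value of joint second_stop above 0.0068 m), for 0.05 s.
At the end, for the whole second after the job is handed in: The tip lies inside the tray; the tray stands flat on the bench, its centre within 30 mm of the pipette axis; the button is fully up again (both strokes within 1.5 mm of zero) (horizontal distance between tray_center and stand below 0.03 m and height (world z) of tray_center below 0.012 m and x of tip_mid in the frame of tray between -0.062 and 0.062 m and y of tip_mid in the frame of tray between -0.036 and 0.036 m and height (world z) of tip_mid below 0.045 m and linear speed of tray below 0.02 m/s and angle between tray's own z axis and vertical below 0.05 rad and value of joint each of plunger, second_stop below 0.0015 m); the robot touches nothing.
It fails at once if the stand or pipette is pressed with more than 22 N (contact force between any of the fingers, the arm and stand above 22 N).
It fails at once if the second stroke is begun while the tray is not under the tip (value of joint second_stop above 0.003 m and horizontal distance between tray_center and stand above 0.03 m).
It fails at once if the robot touches the tip (contact force between any of the fingers, the arm and tip above 0.2 N).
It fails at once if a bystander is moved (distance of any of vial, dropper, marker from where it was at the start of the episode above 0.02 m).
It also fails if it takes over 72 s, if anything falls off the work surface, if the arm or the gripper's body presses on something with over 40 N, if the wrist force passes 120 N, or if a joint passes its speed limit or range.

### The arm

A 6-joint arm with a two-finger parallel gripper is mounted at the origin on a cart in front of the work surface, level with it; the furniture and walls round the work are solid. World frame = base frame: x ahead of the robot, y to its left, z up, the work surface at z = 0. Lengths are in m, angles in rad, forces in N, time in s.
With the tool pointing down it reaches from about 0.275 to 0.85 m from the base axis. Payload 5.2 kg.
Tool frame: the origin (TCP) lies at the very end of the fingers, on their centre line; the grasp point (between the pads) lies 19 mm behind it (tcp_to_grasp is the distance from the TCP to the grasp point, in m); z points along the fingers, y is the direction in which the jaws open and shut (so a half turn about z gives the same grasp; the last joint's range is limited). The gripper opens to 85 mm and grips with 20 to 120 N. Pads are 22 mm wide; open, the fingers measure 114 mm over their backs; the gripper's body (76 mm by 85 mm) begins 54 mm behind the grasp point. The pads swing forward as they close: fully open they stand 13 mm farther back than shut.
Start: joints at [-1.403, 0.259, 1.535, -0, 1.348, -0.203], TCP at [0.199, -0.513, 0.231] pointing down, gripper open.
Joint ranges: [-3.14, 3.14], [-0.91, 2.08], [0.19, 2.58], [-1.22, 4.36], [0.22, 2.71], [-3.12, 3.12]. Speed limits (rad/s): [2.57, 2.57, 3.14, 3.14, 3.14, 3.14].

### API

Orientations are given as a unit quaternion [w, x, y, z].
In Python, from plant import * gives the robot as it stands.
- The arm moves only by the tool play_rows, never from a script. Its argument "increments" is one flat list of numbers, 6 for each row, row after row: the shift along the tool's x, y, z as a fraction of full scale, then the turn, a rotation vector about the tool's x, y, z as a fraction of full scale. A call has 1 to 20 rows; each row shifts and turns the commanded pose from where the row before left it, along the tool's axes as they then stand; what a row does not reach is not made up. Full scale, the value 1, is 20 mm for a shift and 360 degrees for a turn. A row lasts 1/8 s, in which the tool goes at most 62.5 mm and 10.7 degrees, less where a joint would pass 70% of its speed; a pose out of reach is approached as far as the arm can. A call with a number of a shift or a turn outside -1 to 1 is refused whole. A call with a gripper value outside its range is refused whole. "hand" is the closure, from -1 (fully open) to 1 (shut), set as the call begins (left out, the last holds). The fingers move at their own pace and stop on an object; the grip force is fixed at half the most. Time passes only in rows, so rows that do not move let the fingers close. It gives the time, the measured TCP pose, the force and the opening at its end, in the units of the state.
- state(): the state, without advancing time (a new reading comes with each control period).
- get_image(name): name is "scene" or "top"; returns the picture (400x640x3 uint8, red, green, blue); there is no depth.
- camera_model(name): a dict with "intrinsics" (3x3 intrinsics, pixels), "R" (3x3) and "t" (3): a world point X has camera coordinates R X + t. Camera axes: x right, y down, z forward; pixel columns grow to the right and rows downward; lengths in m; the calibration is good to about 2 mm. A picture is of the moment at which its call begins. camera_model takes no time and is no camera call.
- close_job(): hands the job in, once; it reports no verdict.
Trained networks look in the newest picture that a camera, given by its name, has taken for a name from the list of things; names that differ only in an ending like _2 or _b are one class to them, and where a whole thing is asked for, a point or a joint stands for the part that bears it (a point fixed in the world has none). Each returns a list of dicts, best first, with "p" (0 to 1); they miss things now and then, are a little off and sometimes report something else, mostly with a low value. They report only what shows in the picture. A call takes as long as a camera call. They do not tell look-alikes from the thing itself.
- regions_of(camera, target): "mask" (400x640 bool, what is visible of it) and "bbox" ([centre column, centre row, width, height] in pixels, round what is visible of it).
The state is a dict: "t": time; "q": joint angles; "qvel": joint speeds; "joint_efforts": joint torques, N m; "tool_pos": TCP position; "tcp_rot": TCP orientation; "contact_force": force on the tool from outside, world axes, zero at the start; "ft_torque": the same for the moment, N m; "gripper_width": opening from 0.0 (shut) to 1.0 (fully open).
Only numpy, scipy, OpenCV 4.12 (cv2) and the standard library are available. Lean on these libraries where they do the work, as an engineer would, in place of code of your own. Each camera call takes 0.05 s, during which the arm holds its last target.

## Working session

There is one attempt and no reset: what is moved stays moved. The work goes in short steps, Python scripts to look and compute and a tool call to move; the robot and the scene stay as the last step left them, time stands still between calls to the robot, and variables do not carry over. Pictures are saved under pics/ and viewed, and the job is handed in when it is done.

Besides the shell and the picture viewer there is one more tool, called after "Request:" as name(argument=value, ...) on one line, values as JSON. play_rows: Moves the arm, as the interface text tells. Shift numbers are shares of 20 mm and turn numbers shares of 360 degrees, none past 1 either way. Its arguments: {"type":"object","properties":{"increments":{"type":"array","items":{"type":"number"}},"hand":{"type":"number"}},"required":["increments"]}

```bash
ls; mkdir -p pics; python3 - <<'E'
from plant import *
import cv2
print(state())
for n in ("scene","top"):
    im=get_image(n); cv2.imwrite(f"pics/{n}0.png",im[:,:,::-1])
    print(n,camera_model(n))
E
```

```text
pics
{'t': 0.0, 'q': array([-1.40281014e+00,  2.59351633e-01,  1.53610705e+00,  4.02415676e-05,
        1.34800514e+00, -2.02820664e-01]), 'qvel': array([-3.16934479e-04, -7.23396499e-04,  2.59062182e-04, -9.05156174e-05,
        1.51954558e-03,  4.57520889e-04]), 'joint_efforts': array([-8.32141104e-04, -4.46026325e+01, -2.90572858e+01, -4.40663607e-04,
        1.17619502e-02, -7.68250146e-06]), 'tool_pos': array([ 0.19923487, -0.51206852,  0.23046044]), 'tcp_rot': array([-9.35101279e-04,  9.82862355e-01,  1.84338590e-01,  3.59108285e-05]), 'contact_force': array([ 0.89712907, -0.16494971,  0.14797168]), 'ft_torque': array([0.0074873 , 0.00046762, 0.01955543]), 'gripper_width': 1.0023692082512883}
scene {'intrinsics': array([[404.5107399 ,   0.        , 327.91086024],
       [  0.        , 404.5107399 , 196.47300831],
       [  0.        ,   0.        ,   1.        ]]), 'R': array([[-4.28277452e-01, -9.03647212e-01, -3.74289442e-04],
       [-3.79654211e-01,  1.80310370e-01, -9.07386825e-01],
       [ 8.20025063e-01, -3.88471217e-01, -4.20296335e-01]]), 't': array([0.21015133, 0.330076  , 0.91474837])}
top {'intrinsics': array([[388.94439756,   0.        , 318.68045914],
       [  0.        , 388.94439756, 201.93654116],
       [  0.        ,   0.        ,   1.        ]]), 'R': array([[-0.01063242, -0.99976603, -0.01883698],
       [-0.99669625,  0.01211295, -0.08031105],
       [ 0.08052043,  0.01792084, -0.99659184]]), 't': array([-0.00302357,  0.56180847,  1.27988658])}
```

View pics/scene0.png

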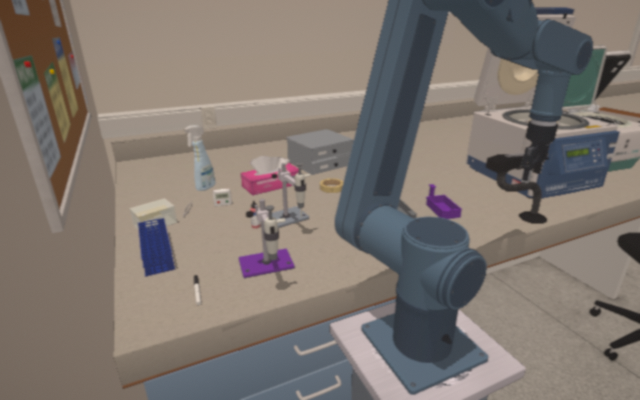

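View pics/top0.png

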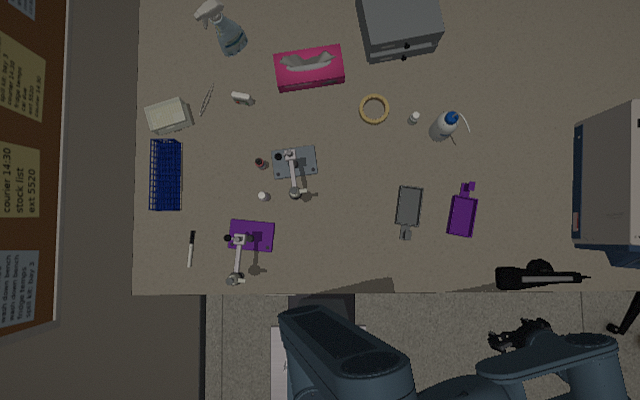

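The top view shows the grey stand at (295,165), with its pipette near (296,193), and a purple stand at (250,235). The grey tray is at (408,207) with its tab at (405,233), and a purple tray is at (462,212). In the scene view the arm mostly hides the grey tray.

```bash
cat > h.py <<'E'
from plant import *
import numpy as np, cv2
def ray(n,u,v):
    c=camera_model(n);K,R,t=c["intrinsics"],c["R"],c["t"]
    d=R.T@np.linalg.solve(K,[u,v,1.]);return -R.T@t,d
def atz(n,u,v,z):
    o,d=ray(n,u,v);return o+d*(z-o[2])/d[2]
def proj(n,X):
    c=camera_model(n);p=c["intrinsics"]@(c["R"]@np.array(X)+c["t"]);return p[:2]/p[2]
def tri(u1,u2):
    o1,d1=ray("top",*u1);o2,d2=ray("scene",*u2)
    A=np.stack([d1,-d2],1);s=np.linalg.lstsq(A,o2-o1,rcond=None)[0]
    a=o1+d1*s[0];b=o2+d2*s[1];return (a+b)/2,np.linalg.norm(a-b)
E
python3 - <<'E'
from h import *
for cam in ("top","scene"):
    for n in ("tray","stand","tray_grip","plunger","tip","vial","dropper","marker"):
        r=regions_of(cam,n)
        for x in r[:4]:
            m=x["mask"];ys,xs=np.nonzero(m)
            print(cam,n,round(x["p"],2),np.round(x["bbox"],1),"cen",xs.mean().round(1),ys.mean().round(1),len(xs))
t=get_image("top"); s=get_image("scene")
cv2.imwrite("pics/tcrop.png",cv2.resize(t[130:290,220:340,::-1],None,fx=5,fy=5,interpolation=cv2.INTER_CUBIC)[:600*2])
a=cv2.resize(t[140:215,265:325,::-1],None,fx=7,fy=7,interpolation=cv2.INTER_CUBIC)
b=cv2.resize(t[175:250,380:440,::-1],None,fx=5,fy=7,interpolation=cv2.INTER_CUBIC)
cv2.imwrite("pics/c1.png",np.hstack([a,b]))
cv2.imwrite("pics/c2.png",cv2.resize(s[140:280,230:320,::-1],None,fx=4,fy=4,interpolation=cv2.INTER_CUBIC))
E
```

```text
top tray 0.96 [409.1 214.7  31.3  55.2] cen 408.4 208.8 1168
top tray 0.65 [463.2 208.2  28.1  56. ] cen 462.2 211.6 1186
top stand 0.89 [248.9 251.7  49.9  64.6] cen 247.5 241.9 1706
top stand 0.8 [293.8 172.3  45.5  51.3] cen 293.7 165.3 1430
top tray_grip 0.96 [463.9 211.1  35.9  56.4] cen 462.2 211.4 1222
top tray_grip 0.65 [408.2 210.7  30.2  57.4] cen 408.2 208.3 1185
top plunger 0.55 [294.1 190.3   5.8   6.2] cen 292.6 189.5 17
top vial 0.41 [263.5 196.9   9.   10.3] cen 262.2 195.5 82
top dropper 0.47 [262.5 163.6  10.7   3.5] cen 260.2 163.5 78
top marker 0.42 [295.4 192.1   7.1   5.1] cen 292.7 189.1 24
scene tray 0.7 [443.1 200.4  36.5  33.3] cen 441.9 204.8 678
scene tray 0.47 [407.3 206.8  17.8  19.3] cen 405.2 208.6 181
scene stand 0.96 [289.2 195.9  35.5  64.7] cen 291.0 196.3 1181
scene stand 0.75 [266.2 240.1  54.6  75.3] cen 265.9 246.6 1874
scene tray_grip 0.66 [406.6 206.4  19.2  21.7] cen 405.6 209.4 180
scene plunger 0.51 [270.  212.1  10.3  13.4] cen 269.3 210.6 83
scene plunger 0.42 [300.6 167.8   6.6  10.3] cen 298.9 166.7 34
scene dropper 0.67 [255.6 214.4  13.5  26.3] cen 253.8 216.7 134
scene marker 0.61 [196.  290.    9.6  24.8] cen 196.3 288.5 115
```

View pics/c1.png

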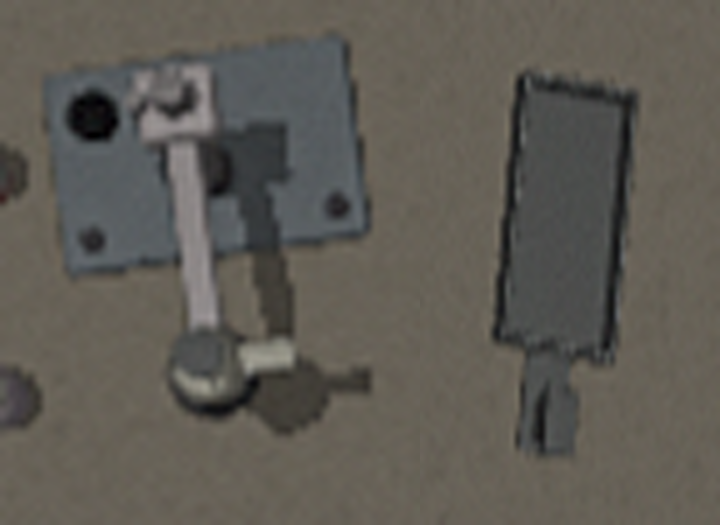

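View pics/c2.png

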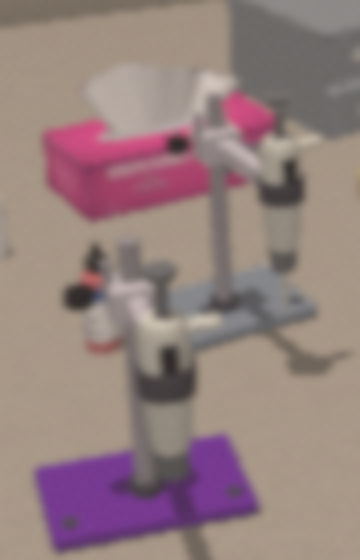

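```bash
python3 - <<'E'
from h import *
from scipy.optimize import least_squares
for n in("top","scene"): print(n,(-camera_model(n)["R"].T@camera_model(n)["t"]).round(3))
def fit(px,model,x0):
    f=lambda p:np.concatenate([proj("top",[p[0]+np.cos(p[2])*m[0]-np.sin(p[2])*m[1],p[1]+np.sin(p[2])*m[0]+np.cos(p[2])*m[1],m[2]])-u for u,m in zip(px,model)])
    r=least_squares(f,x0);return r.x,r.fun.round(1)
a=np.array([(45,75),(342,35),(370,232),(72,272)])/7+[265,140]
print("foot",[atz("top",*u,.014).round(3) for u in a])
print("stand",fit(a,[(.175,.075,.014),(.175,-.075,.014),(.075,-.075,.014),(.075,.075,.014)],[.5,.07,0]))
b=(np.array([(523,77),(635,97),(610,360),(498,340)])-[420,0])/[5,7]+[380,175]
print("tray rim",[atz("top",*u,.036).round(3) for u in b])
print("tray",fit(b,[(.065,.038,.036),(.065,-.038,.036),(-.065,-.038,.036),(-.065,.038,.036)],[.4,-.2,0]))
for z in(.243,.255):print("button",z,atz("top",294,190.3,z))
print("body",atz("top",295,192.9,.215))
print(tri((294,190.3),(300.2,165.5)))
print("tab top", atz("top",380+(547-420)/5,175+ 400/7,.064), atz("top",380+(547-420)/5,175+ 452/7,.064))
for n,u,z in(("vial",(263,196),.07),("dropper",(260.5,162.5),.1)):print(n,atz("top",*u,z))
t=get_image("top");b=cv2.resize(t[170:260,370:490,::-1],None,fx=6,fy=6,interpolation=cv2.INTER_CUBIC)
cv2.imwrite("pics/c3.png",b)
E
```

```text
top [ 0.457 -0.033  1.321]
scene [-0.535  0.486  0.684]
foot [array([0.74 , 0.15 , 0.014]), array([0.758, 0.005, 0.014]), array([ 0.66 , -0.008,  0.014]), array([0.643, 0.137, 0.014])]
stand (array([0.57613532, 0.05577148, 0.12425242]), array([-0.5, -0.2,  0.6, -0.5,  0.5,  0.2, -0.7,  0.5]))
tray rim [array([ 0.61 , -0.282,  0.036]), array([ 0.6  , -0.355,  0.036]), array([ 0.476, -0.335,  0.036]), array([ 0.486, -0.262,  0.036])]
tray (array([ 0.54315068, -0.30828558, -0.15551084]), array([-0.3, -0.9,  0.2, -0.5,  0.3,  0.9, -0.3,  0.4]))
button 0.243 [0.57733509 0.05513419 0.243     ]
button 0.255 [0.57599352 0.05415535 0.255     ]
body [0.57294843 0.0545949  0.215     ]
(array([0.57754154, 0.0550822 , 0.23994111]), np.float64(0.000656436276993015))
tab top [ 0.45779171 -0.28737851  0.064     ] [ 0.43407273 -0.28670303  0.064     ]
vial [0.57938766 0.1698908  0.07      ]
dropper [0.68369712 0.17310781 0.1       ]
```

View pics/c3.png

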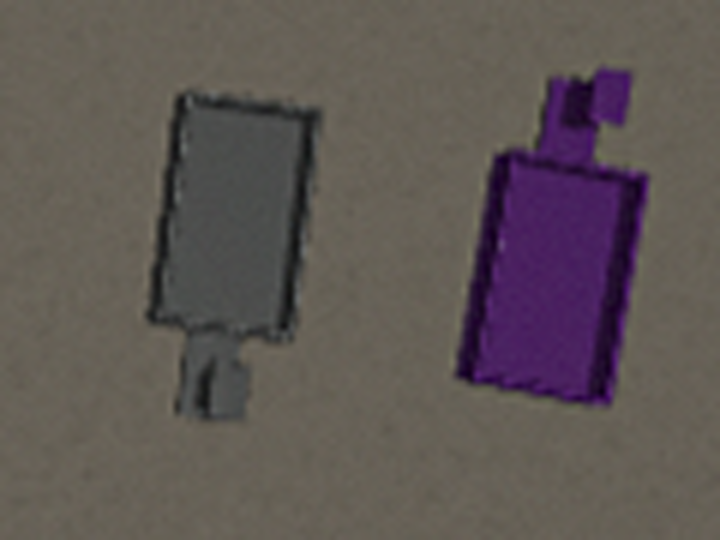

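```bash
python3 - <<'E'
from h import *
print("tabtop",atz("top",408.3,234.8,.064))
yaw=-.1555;c=np.array([.5432,-.3083]);R=np.array([[np.cos(yaw),-np.sin(yaw)],[np.sin(yaw),np.cos(yaw)]])
for m in [(-.098,0,.064),(-.098,0,.0),(.065,.038,.036),(.065,-.038,.036),(-.065,-.038,.036),(-.065,.038,.036)]:
    X=[*(c+R@m[:2]),m[2]];print(m,np.round(X,4),proj("top",X).round(1),proj("scene",X).round(1))
s=get_image("scene")
cv2.imwrite("pics/c4.png",cv2.resize(s[170:240,370:480,::-1],None,fx=7,fy=7,interpolation=cv2.INTER_CUBIC))
E
```

```text
tabtop [ 0.44920152 -0.29639649  0.064     ]
(-0.098, 0, 0.064) [ 0.4464 -0.2931  0.064 ] [407.3 235.7] [411.9 211.2]
(-0.098, 0, 0.0) [ 0.4464 -0.2931  0.    ] [403.3 235.6] [410.2 227.7]
(0.065, 0.038, 0.036) [ 0.6133 -0.2808  0.036 ] [400.4 185.1] [381.8 200.2]
(0.065, -0.038, 0.036) [ 0.6015 -0.3559  0.036 ] [423.2 188.3] [400.3 197.8]
(-0.065, -0.038, 0.036) [ 0.4731 -0.3358  0.036 ] [418.3 227.3] [416.6 212.8]
(-0.065, 0.038, 0.036) [ 0.4849 -0.2607  0.036 ] [395.3 224. ] [396.8 215.7]
```

View pics/c4.png

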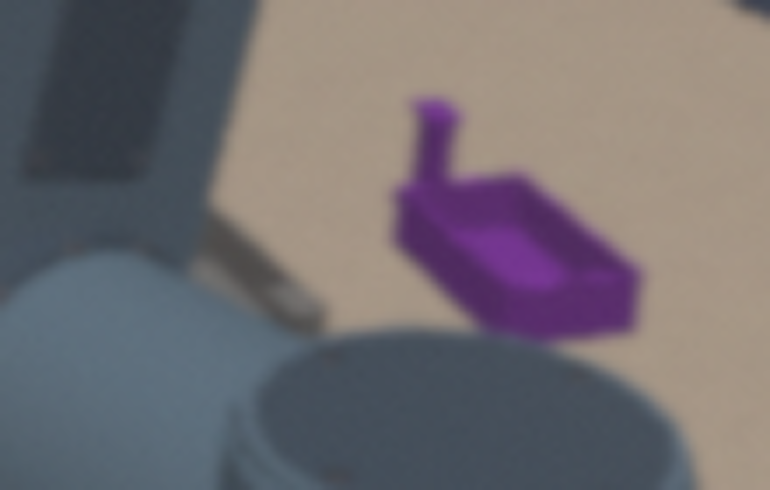

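The two views agree. From the top fit the tab top should appear at scene (411.9,211.2), and I see it at (411.7,212.1), so its height of about 64 mm holds.

- **Candidate trays:** grey at top (408,207) and purple at (462,212). I choose the grey one.
- **Candidate stands:** grey foot at (295,165) and purple foot at (250,235). I choose the grey one.

Next I turn the jaws to match the tray's yaw and move above its tab.

Request:
play_rows(increments=[0, 0, 0, 0, 0, 0.028, 0, 0, 0, 0, 0, 0.028, 0, 0, 0, 0, 0, 0.0278, 0.7, -0.845, 0, 0, 0, 0, 0.7, -0.845, 0, 0, 0, 0, 0.7, -0.845, 0, 0, 0, 0, 0.7, -0.845, 0, 0, 0, 0, 0.7, -0.845, 0, 0, 0, 0, 0.7, -0.845, 0, 0, 0, 0, 0.7, -0.845, 0, 0, 0, 0, 0.7, -0.845, 0, 0, 0, 0, 0.7, -0.845, 0, 0, 0, 0, 0.7, -0.845, 0, 0, 0, 0, 0.7, -0.845, 0, 0, 0, 0, 0.7, -0.845, 0, 0, 0, 0, 0.7, -0.845, 0, 0, 0, 0, 0.7, -0.845, 0, 0, 0, 0, 0.7, -0.845, 0, 0, 0, 0, 0, 0, 0, 0, 0, 0], hand=-1)

```text
t: 3.48
tool_pos: [0.4473, -0.2924, 0.2314]
tcp_rot: [-0.0, 0.997, -0.075, 0.0]
contact_force: [-0.1, -0.1, 0.3]
gripper_width: 0.999
```

```bash
python3 - <<'E'
from h import *
s=get_image("scene");t=get_image("top")
print(state()["tool_pos"],proj("scene",state()["tool_pos"]))
cv2.imwrite("pics/c5.png",np.hstack([cv2.resize(s[120:260,340:480,::-1],(400,400),interpolation=cv2.INTER_CUBIC),cv2.resize(t[160:260,360:460,::-1],(400,400),interpolation=cv2.INTER_CUBIC)]))
E
```

```text
[ 0.44618511 -0.29385965  0.23135528] [416.6096362  164.60135846]
```

View pics/c5.png

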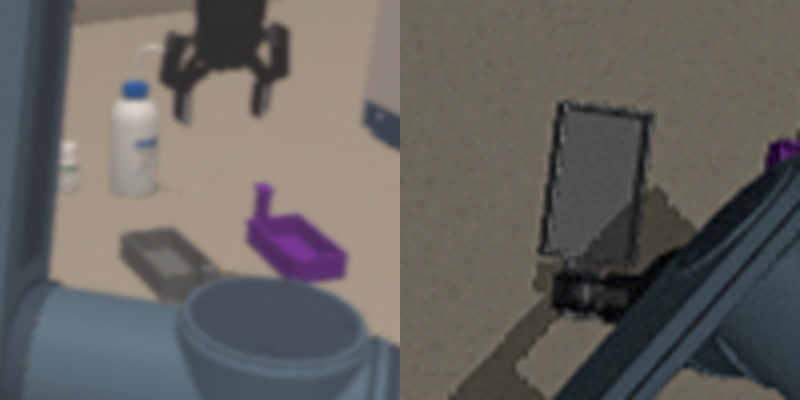

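The scene crop shows the open fingers above the tab end of the grey tray. Descending.

Request:
play_rows(increments=[0.05, 0.02, 1, 0, 0, 0, 0, 0, 1, 0, 0, 0, 0, 0, 1, 0, 0, 0, 0, 0, 1, 0, 0, 0, 0, 0, 1, 0, 0, 0, 0, 0, 1, 0, 0, 0, 0, 0, 1, 0, 0, 0, 0, 0, 1, 0, 0, 0, 0, 0, 1, 0, 0, 0, 0, 0, 0.7, 0, 0, 0, 0, 0, 0.5, 0, 0, 0, 0, 0, 0, 0, 0, 0])

```text
t: 5.08
tool_pos: [0.4466, -0.2952, 0.0268]
tcp_rot: [-0.0, 0.997, -0.078, -0.0]
contact_force: [-0.1, 0.5, -0.3]
gripper_width: 1.002
```

Request:
play_rows(increments=[0, 0, 0, 0, 0, 0, 0, 0, 0, 0, 0, 0, 0, 0, 0, 0, 0, 0, 0, 0, 0, 0, 0, 0, 0, 0, 0, 0, 0, 0, 0, 0, 0, 0, 0, 0, 0, 0, 0, 0, 0, 0, 0, 0, 0, 0, 0, 0], hand=1)

```text
t: 6.08
tool_pos: [0.4473, -0.2955, 0.0277]
tcp_rot: [0.0, 0.997, -0.078, 0.0]
contact_force: [0.3, 0.6, 5.6]
gripper_width: 0.156
```

Request:
play_rows(increments=[0, 0, -0.2, 0, 0, 0, 0, 0, -0.2, 0, 0, 0, 0, 0, -0.1, 0, 0, 0, 0, 0, 0, 0, 0, -0.015, 0, 0, 0, 0, 0, -0.015, 0, 0, 0, 0, 0, -0.0146, 0, 0, 0, 0, 0, 0, 0, 0, 0, 0, 0, 0])

```text
t: 7.08
tool_pos: [0.447, -0.2953, 0.0373]
tcp_rot: [-0.0, 0.998, 0.061, -0.0]
contact_force: [-0.3, 0.1, -2.3]
gripper_width: 0.154
```

```bash
python3 - <<'E'
from h import *
s=get_image("scene");t=get_image("top")
print(state())
print(atz("top",274,235,.014),atz("top",234,281,.215))
cv2.imwrite("pics/c6.png",np.hstack([cv2.resize(s[120:260,340:480,::-1],(400,400),interpolation=cv2.INTER_CUBIC),cv2.resize(t[160:260,360:460,::-1],(400,400),interpolation=cv2.INTER_CUBIC)]))
E
```

```text
{'t': 7.175, 'q': array([-7.92125614e-01,  4.43135537e-01,  1.80216613e+00, -2.60731744e-05,
        8.96371626e-01,  6.55297313e-01]), 'qvel': array([-1.39353681e-03, -3.47171948e-05, -6.73701877e-04,  1.54050452e-03,
        1.56334165e-03, -6.84766210e-03]), 'joint_efforts': array([ 2.76692197e-05, -4.88362098e+01, -2.22427189e+01,  1.32316262e-01,
       -1.27712544e-01,  1.60675793e-02]), 'tool_pos': array([ 0.44699412, -0.29529973,  0.03728678]), 'tcp_rot': array([-2.37019076e-05,  9.98097476e-01,  6.16557106e-02, -3.41699117e-05]), 'contact_force': array([ 0.08969298, -0.17681619, -2.40402017]), 'ft_torque': array([-0.03801975,  0.25613669,  0.04629677]), 'gripper_width': 0.1547447356545308}
[0.4529673  0.14183739 0.014     ] [0.32560411 0.22812129 0.215     ]
```

View pics/c6.png

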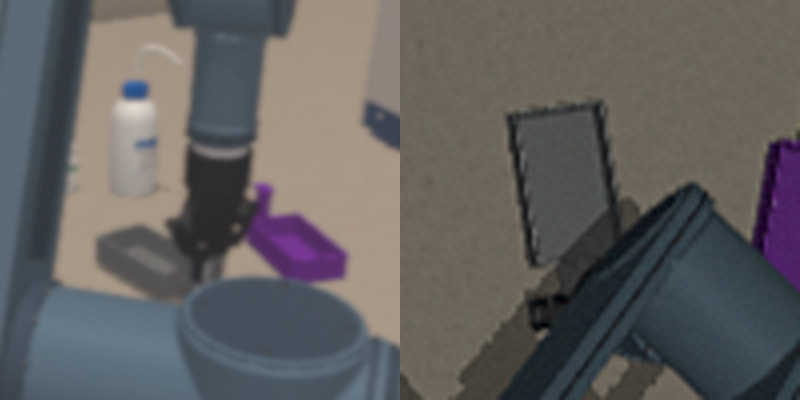

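The tray hangs free: the wrist reads 2.4 N and 0.256 N·m. It turned with the hand. Carrying it now.

Request:
play_rows(increments=[0.164, -0.5, 0, 0, 0, 0, 0.164, -0.83, 0, 0, 0, 0, 0.164, -0.83, 0, 0, 0, 0, 0.164, -0.83, 0, 0, 0, 0, 0.164, -0.83, 0, 0, 0, 0, 0.164, -0.83, 0, 0, 0, 0, 0.164, -0.83, 0, 0, 0, 0, 0.164, -0.83, 0, 0, 0, 0, 0.164, -0.83, 0, 0, 0, 0, 0.164, -0.83, 0, 0, 0, 0, 0.164, -0.83, 0, 0, 0, 0, 0.164, -0.83, 0, 0, 0, 0, 0.164, -0.83, 0, 0, 0, 0, 0.164, -0.83, 0, 0, 0, 0, 0.164, -0.83, 0, 0, 0, 0, 0.164, -0.83, 0, 0, 0, 0, 0.164, -0.83, 0, 0, 0, 0, 0.164, -0.83, 0, 0, 0, 0, 0.164, -0.83, 0, 0, 0, 0, 0.164, -0.83, 0, 0, 0, 0])

```text
t: 9.68
tool_pos: [0.4718, 0.0368, 0.0373]
tcp_rot: [-0.0, 0.998, 0.062, 0.0]
contact_force: [-0.0, -0.4, -2.8]
gripper_width: 0.151
```

Request:
play_rows(increments=[0, -0.3, 0, 0, 0, 0, 0, 0, 0, 0, 0, 0, 0, 0, 0, 0, 0, 0])

```text
t: 10.05
tool_pos: [0.471, 0.0413, 0.0373]
tcp_rot: [0.0, 0.998, 0.062, 0.0]
contact_force: [-0.5, 0.5, -2.0]
gripper_width: 0.156
```

```bash
python3 - <<'E'
from h import *
s=get_image("scene");t=get_image("top")
print(state()["tool_pos"],state()["tcp_rot"],state()["contact_force"])
cv2.imwrite("pics/c7.png",np.hstack([cv2.resize(s[130:270,230:370,::-1],(400,400),interpolation=cv2.INTER_CUBIC),cv2.resize(t[130:230,245:345,::-1],(400,400),interpolation=cv2.INTER_CUBIC)]))
E
```

```text
[0.47105475 0.04118315 0.03733306] [6.60216200e-05 9.98085675e-01 6.18464164e-02 3.57132735e-05] [-0.1133848  -0.43139918 -2.02399847]
```

View pics/c7.png

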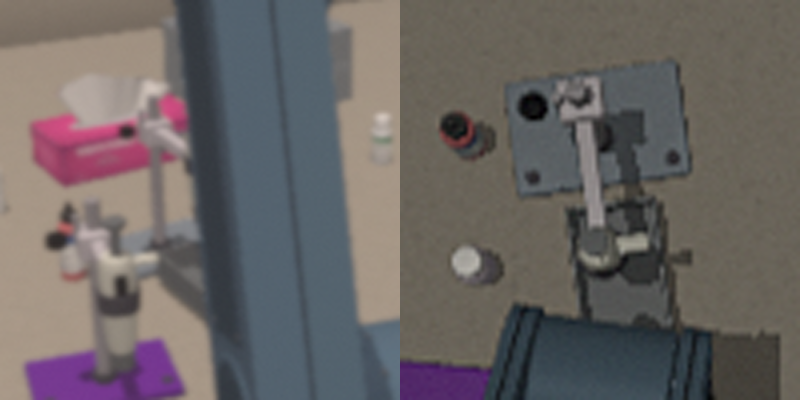

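```bash
python3 - <<'E'
from h import *
a=atz("top",287,182.5,.046);b=atz("top",310.5,179.3,.046);print(a,b)
m=(a+b)/2;print(m, "centre",m[:2]-.065*np.array([.9923,.1237]), "exp",np.array([.47105,.0412])+.098*np.array([.9923,.1237]))
E
```

```text
[0.62559239 0.09423678 0.046     ] [0.63522661 0.01639671 0.046     ]
[0.6304095  0.05531674 0.046     ] centre [0.56591    0.04727624] exp [0.5682954 0.0533226]
```

Request:
play_rows(increments=[0.25, -0.15, 0, 0, 0, 0, 0, 0, 0.2, 0, 0, 0, 0, 0, 0.15, 0, 0, 0, 0, 0, 0.13, 0, 0, 0, 0, 0, 0, 0, 0, 0])

```text
t: 10.78
tool_pos: [0.4756, 0.0452, 0.0278]
tcp_rot: [0.0, 0.998, 0.062, 0.0]
contact_force: [-0.5, -0.2, -0.9]
gripper_width: 0.157
```

Request:
play_rows(increments=[0, 0, 0, 0, 0, 0, 0, 0, 0, 0, 0, 0, 0, 0, 0, 0, 0, 0, 0, 0, 0, 0, 0, 0, 0, 0, 0, 0, 0, 0, 0, 0, 0, 0, 0, 0], hand=-1)

```text
t: 11.52
tool_pos: [0.4755, 0.0453, 0.0277]
tcp_rot: [-0.0, 0.998, 0.062, -0.0]
contact_force: [0.7, -0.5, 0.3]
gripper_width: 1.0
```

Request:
play_rows(increments=[0, 0, -0.5, 0, 0, 0, 0, 0, -1, 0, 0, 0, 0, 0, -1, 0, 0, 0, 0, 0, -1, 0, 0, 0, 0, 0, -1, 0, 0, 0, -0.2, 0, -1, 0, 0, 0, -0.2, 0, -1, 0, 0, 0, -0.2, 0, -1, 0, 0, 0, -0.2, 0, -1, 0, 0, 0, -0.2, 0, -1, 0, 0, 0, 0, 0, -1, 0, 0, 0, 0, 0, -1, 0, 0, 0, 0, 0, -1, 0, 0, 0, 0, 0, -1, 0, 0, 0, 0, 0, 0, 0, 0, 0])

```text
t: 13.4
tool_pos: [0.4563, 0.0427, 0.2996]
tcp_rot: [0.0, 0.998, 0.062, 0.002]
contact_force: [-0.1, -0.7, 0.2]
gripper_width: 1.001
```

```bash
python3 - <<'E'
from h import *
s=get_image("scene");t=get_image("top")
print(state()["tool_pos"],state()["tcp_rot"],state()["contact_force"])
cv2.imwrite("pics/c8.png",np.hstack([cv2.resize(s[130:270,230:370,::-1],(400,400),interpolation=cv2.INTER_CUBIC),cv2.resize(t[130:230,245:345,::-1],(400,400),interpolation=cv2.INTER_CUBIC)]))
E
```

```text
[0.45536283 0.04287924 0.29752594] [-1.74664709e-05  9.98060923e-01  6.22446308e-02  1.50751576e-05] [ 0.20455819 -0.83447224 -0.42927264]
```

View pics/c8.png

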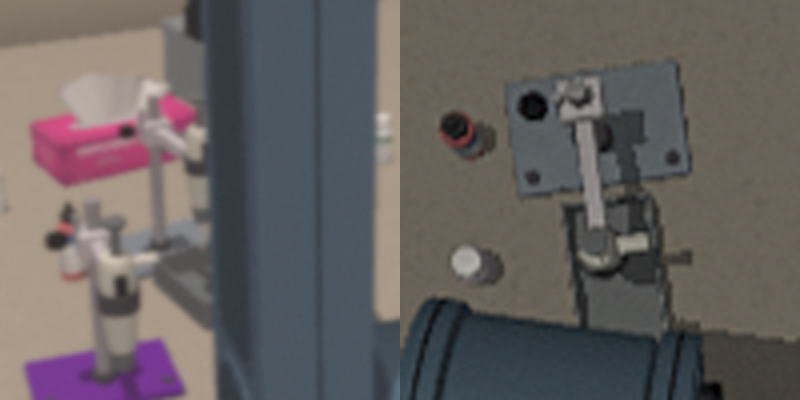

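Request:
play_rows(increments=[0, 0, 0, 0, 0, 0, 0.61, 0.014, 0, 0, 0, 0, 0.61, 0.014, 0, 0, 0, 0, 0.61, 0.014, 0, 0, 0, 0, 0.61, 0.014, 0, 0, 0, 0, 0.61, 0.014, 0, 0, 0, 0, 0.61, 0.014, 0, 0, 0, 0, 0.61, 0.014, 0, 0, 0, 0, 0.61, 0.014, 0, 0, 0, 0, 0.61, 0.014, 0, 0, 0, 0, 0.61, 0.014, 0, 0, 0, 0, 0, 0, 0, 0, 0, 0, 0, 0, 0, 0, 0, 0], hand=1)

```text
t: 15.12
tool_pos: [0.5769, 0.0552, 0.2976]
tcp_rot: [-0.0, 0.998, 0.062, -0.0]
contact_force: [-0.1, -0.7, 0.1]
gripper_width: -0.001
```

```bash
python3 - <<'E'
from h import *
a=atz("top",286.25,181.5,.036);b=atz("top",309.25,178,.036);m=(a+b)/2
print("tray c",m[:2]-.065*np.array([.9923,.1237]))
s=get_image("scene")
for i in range(3):
  st=state();print(st["tool_pos"],st["contact_force"],st["gripper_width"]);get_image("top")
print(proj("scene",st["tool_pos"]))
cv2.imwrite("pics/c9.png",cv2.resize(s[100:240,230:370,::-1],(600,600),interpolation=cv2.INTER_CUBIC))
E
```

```text
tray c [0.5711776 0.0512766]
[0.57677733 0.05520123 0.29771901] [-0.01066175  0.23848672 -0.5265548 ] 0.0029868299319142015
[0.57677613 0.05517666 0.29782513] [ 0.28074064 -0.29963967 -0.42314026] -0.00015654866932367055
[0.5768012  0.05513943 0.29789398] [-0.11215219  0.10383557 -0.32696064] 0.003054095424198725
[299.61479769 147.82157488]
```

View pics/c9.png

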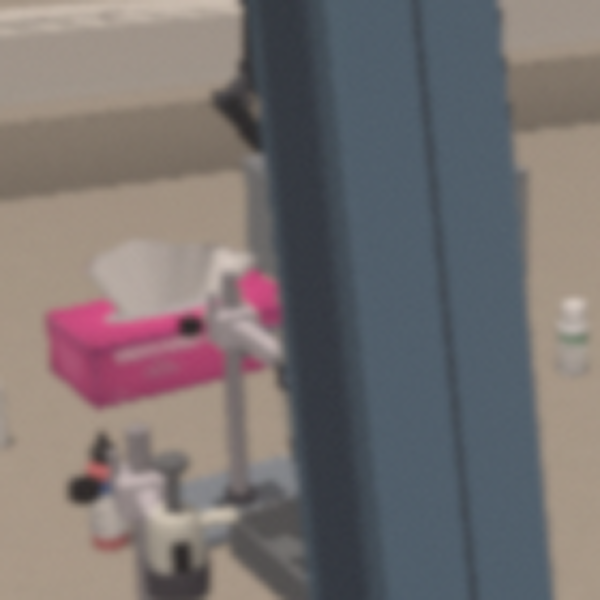

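Tray centre measures (0.571, 0.051), about 7 mm from the pipette axis. The scene view is blocked by the arm, so I'll find the button by touch.

Request:
play_rows(increments=[0, 0, 0.5, 0, 0, 0, 0, 0, 0.5, 0, 0, 0, 0, 0, 0.4, 0, 0, 0, 0, 0, 0.3, 0, 0, 0, 0, 0, 0.2, 0, 0, 0, 0, 0, 0.1, 0, 0, 0, 0, 0, 0, 0, 0, 0, 0, 0, 0, 0, 0, 0])

```text
t: 16.32
tool_pos: [0.5773, 0.0551, 0.258]
tcp_rot: [0.0, 0.998, 0.062, 0.0]
contact_force: [-0.1, -0.4, 0.1]
gripper_width: -0.001
```

Request:
play_rows(increments=[0, 0, 0.05, 0, 0, 0, 0, 0, 0.05, 0, 0, 0, 0, 0, 0, 0, 0, 0])

```text
t: 16.7
tool_pos: [0.577, 0.0552, 0.2556]
tcp_rot: [-0.0, 0.998, 0.062, -0.0]
contact_force: [0.1, -0.7, -0.6]
gripper_width: 0.004
```

Request:
play_rows(increments=[0, 0, 0.05, 0, 0, 0, 0, 0, 0.05, 0, 0, 0, 0, 0, 0, 0, 0, 0])

```text
t: 17.08
tool_pos: [0.577, 0.0552, 0.2536]
tcp_rot: [-0.0, 0.998, 0.062, -0.0]
contact_force: [0.8, -0.6, -0.4]
gripper_width: 0.002
```

Request:
play_rows(increments=[0, 0, 0.05, 0, 0, 0, 0, 0, 0.05, 0, 0, 0, 0, 0, 0, 0, 0, 0])

```text
t: 17.45
tool_pos: [0.577, 0.0552, 0.2516]
tcp_rot: [-0.0, 0.998, 0.062, -0.0]
contact_force: [1.2, 0.3, -0.5]
gripper_width: -0.002
```

Request:
play_rows(increments=[0, 0, 0.05, 0, 0, 0, 0, 0, 0.05, 0, 0, 0, 0, 0, 0, 0, 0, 0])

```text
t: 17.82
tool_pos: [0.5772, 0.0552, 0.2499]
tcp_rot: [0.0, 0.998, 0.062, 0.0]
contact_force: [-0.2, 0.7, 1.0]
gripper_width: -0.0
```

Request:
play_rows(increments=[0, 0, 0.05, 0, 0, 0, 0, 0, 0, 0, 0, 0])

```text
t: 18.08
tool_pos: [0.5772, 0.0552, 0.2488]
tcp_rot: [0.0, 0.998, 0.062, 0.0]
contact_force: [0.3, -0.4, 1.4]
gripper_width: -0.001
```

Request:
play_rows(increments=[0, 0, 0.05, 0, 0, 0, 0, 0, 0, 0, 0, 0])

```text
t: 18.32
tool_pos: [0.5772, 0.0552, 0.2477]
tcp_rot: [0.0, 0.998, 0.062, 0.0]
contact_force: [-0.4, 0.7, 2.7]
gripper_width: -0.003
```

Request:
play_rows(increments=[0, 0, 0.05, 0, 0, 0, 0, 0, 0, 0, 0, 0])

```text
t: 18.58
tool_pos: [0.5771, 0.0552, 0.2467]
tcp_rot: [-0.0, 0.998, 0.062, 0.0]
contact_force: [-0.6, -0.1, 1.7]
gripper_width: 0.001
```

Request:
play_rows(increments=[0, 0, 0.05, 0, 0, 0, 0, 0, 0, 0, 0, 0])

```text
t: 18.82
tool_pos: [0.5771, 0.0551, 0.2457]
tcp_rot: [0.0, 0.998, 0.062, 0.0]
contact_force: [-1.3, 1.0, 2.5]
gripper_width: 0.002
```

In contact somewhere around z 0.250. I'll average a few force readings to pin the contact height.

```bash
cat > f.py <<'E'
from h import *
F=[];Z=[]
import sys
for i in range(int(sys.argv[1])):
    get_image("top");s=state();F.append(s["contact_force"][2]);Z.append(s["tool_pos"][2])
print(s["t"],"F",np.mean(F).round(2),"sd",np.std(F).round(2),"z",np.mean(Z).round(5))
E
python3 f.py 12
```

```text
19.425 F 2.57 sd 0.51 z 0.24575
```

Request:
play_rows(increments=[0, 0, 0.05, 0, 0, 0, 0, 0, 0.05, 0, 0, 0, 0, 0, 0.05, 0, 0, 0, 0, 0, 0, 0, 0, 0])

```text
t: 19.92
tool_pos: [0.5771, 0.0552, 0.2427]
tcp_rot: [-0.0, 0.998, 0.062, 0.0]
contact_force: [-0.4, -0.0, 4.0]
gripper_width: 0.003
```

```bash
python3 f.py 12
```

```text
20.525 F 3.26 sd 0.42 z 0.24275
```

The spring slope of about 0.24 N/mm puts the first stop at z of about 0.240.

Request:
play_rows(increments=[0, 0, 0.05, 0, 0, 0, 0, 0, 0.05, 0, 0, 0, 0, 0, 0.03, 0, 0, 0, 0, 0, 0, 0, 0, 0])

```text
t: 21.02
tool_pos: [0.5773, 0.0551, 0.2407]
tcp_rot: [0.0, 0.998, 0.062, 0.0]
contact_force: [-0.4, -0.3, 6.0]
gripper_width: 0.001
```

```bash
python3 f.py 8
```

```text
21.425 F 6.61 sd 0.4 z 0.24072
```

The button is standing firm at 6.6 N with z steady at 0.2407, so this is the first stop. Pausing a second here before pressing on in small steps.

Request:
play_rows(increments=[0, 0, 0, 0, 0, 0, 0, 0, 0, 0, 0, 0, 0, 0, 0, 0, 0, 0, 0, 0, 0, 0, 0, 0, 0, 0, 0, 0, 0, 0, 0, 0, 0, 0, 0, 0])

```text
t: 22.18
tool_pos: [0.5773, 0.0552, 0.2407]
tcp_rot: [0.0, 0.998, 0.062, 0.001]
contact_force: [-0.8, 0.2, 6.5]
gripper_width: -0.0
```

Request:
play_rows(increments=[0, 0, 0.05, 0, 0, 0, 0, 0, 0.05, 0, 0, 0, 0, 0, 0.05, 0, 0, 0, 0, 0, 0, 0, 0, 0])

```text
t: 22.68
tool_pos: [0.5775, 0.0552, 0.2383]
tcp_rot: [0.0, 0.998, 0.062, 0.001]
contact_force: [-0.6, 0.6, 7.6]
gripper_width: 0.0
```

Request:
play_rows(increments=[0, 0, 0.05, 0, 0, 0, 0, 0, 0.05, 0, 0, 0, 0, 0, 0, 0, 0, 0])

```text
t: 23.05
tool_pos: [0.5775, 0.0551, 0.2363]
tcp_rot: [0.0, 0.998, 0.062, 0.001]
contact_force: [-1.5, 0.2, 8.9]
gripper_width: -0.002
```

Request:
play_rows(increments=[0, 0, 0.05, 0, 0, 0, 0, 0, 0, 0, 0, 0])

```text
t: 23.3
tool_pos: [0.5775, 0.0552, 0.2352]
tcp_rot: [0.0, 0.998, 0.062, 0.001]
contact_force: [-0.2, -0.4, 9.4]
gripper_width: -0.001
```

Request:
play_rows(increments=[0, 0, 0.05, 0, 0, 0, 0, 0, 0, 0, 0, 0])

```text
t: 23.55
tool_pos: [0.5775, 0.0551, 0.2342]
tcp_rot: [0.0, 0.998, 0.062, 0.001]
contact_force: [-0.2, -0.4, 8.4]
gripper_width: -0.0
```

Request:
play_rows(increments=[0, 0, 0.04, 0, 0, 0, 0, 0, 0, 0, 0, 0])

```text
t: 23.8
tool_pos: [0.5775, 0.0552, 0.2335]
tcp_rot: [0.0, 0.998, 0.062, 0.001]
contact_force: [-0.9, 0.1, 9.1]
gripper_width: 0.001
```

Request:
play_rows(increments=[0, 0, 0.03, 0, 0, 0, 0, 0, 0, 0, 0, 0])

```text
t: 24.05
tool_pos: [0.5775, 0.0551, 0.2329]
tcp_rot: [0.0, 0.998, 0.062, 0.001]
contact_force: [-0.4, 0.8, 9.4]
gripper_width: -0.001
```

Request:
play_rows(increments=[0, 0, 0.03, 0, 0, 0, 0, 0, 0, 0, 0, 0])

```text
t: 24.3
tool_pos: [0.5776, 0.0551, 0.2326]
tcp_rot: [0.0, 0.998, 0.062, 0.001]
contact_force: [-0.8, -0.0, 10.6]
gripper_width: -0.003
```

Request:
play_rows(increments=[0, 0, 0.025, 0, 0, 0, 0, 0, 0, 0, 0, 0])

```text
t: 24.55
tool_pos: [0.5778, 0.0552, 0.2326]
tcp_rot: [0.0, 0.998, 0.062, 0.001]
contact_force: [-1.6, 0.4, 12.5]
gripper_width: 0.001
```

The force climbs to 12.5 N while z stays at 0.2326, so this is the hard second stop, 8.1 mm past the first. I'll ease off and back up and away.

Request:
play_rows(increments=[0, 0, -0.1, 0, 0, 0, 0, 0, -0.2, 0, 0, 0, 0, 0, -0.3, 0, 0, 0, 0, 0, -0.3, 0, 0, 0, 0, 0, -0.5, 0, 0, 0, 0, 0, -0.8, 0, 0, 0, 0, 0, -1, 0, 0, 0, 0, 0, -1, 0, 0, 0, -0.8, 0, 0, 0, 0, 0, -0.8, 0, 0, 0, 0, 0, -0.8, 0, 0, 0, 0, 0, -0.8, 0, 0, 0, 0, 0, -0.8, 0, 0, 0, 0, 0, -0.8, 0, 0, 0, 0, 0, -0.8, 0, 0, 0, 0, 0, -0.8, 0, 0, 0, 0, 0, 0, 0, 0, 0, 0, 0])

```text
t: 26.68
tool_pos: [0.4491, 0.0392, 0.3149]
tcp_rot: [0.0, 0.998, 0.062, 0.0]
contact_force: [0.3, -0.1, -0.3]
gripper_width: -0.001
```

```bash
python3 - <<'E'
from h import *
s=get_image("scene");t=get_image("top")
print(state()["tool_pos"],state()["contact_force"])
for n in("tip","plunger"):
  for c in("top","scene"):
    for r in regions_of(c,n)[:3]:print(c,n,round(r["p"],2),r["bbox"])
cv2.imwrite("pics/c10.png",np.hstack([cv2.resize(s[130:270,230:370,::-1],(400,400),interpolation=cv2.INTER_CUBIC),cv2.resize(t[150:230,260:340,::-1],(400,400),interpolation=cv2.INTER_CUBIC)]))
E
```

```text
[0.45028897 0.03918259 0.31486139] [ 0.62559526 -0.08391859 -0.1920545 ]
top tip 0.29 [264.6, 194.7, 10.1, 8.4]
top plunger 0.62 [229.1, 283.7, 8.2, 11.2]
top plunger 0.41 [293.9, 191.2, 6.9, 9.4]
top plunger 0.22 [296.7, 196.4, 30.2, 40.3]
scene plunger 0.38 [271.6, 212.5, 8.4, 11.4]
```

View pics/c10.png

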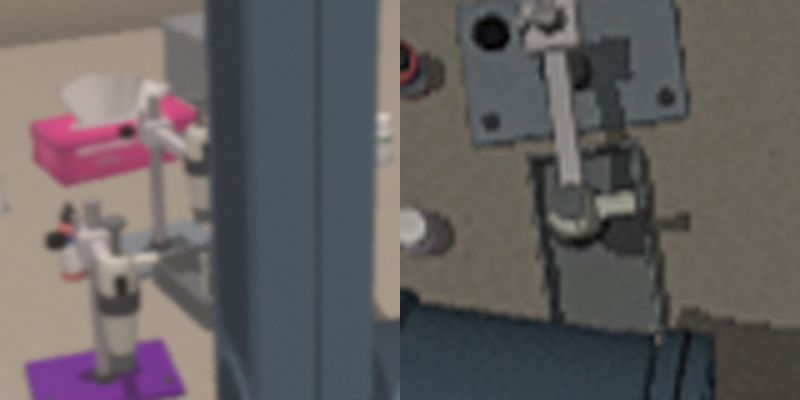

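The top view shows the tray in place. The pipette hides the tip from above and the arm blocks the scene view, so I'll swing the arm aside to check.

Request:
play_rows(increments=[0, 1, 0, 0, 0, 0, 0, 1, 0, 0, 0, 0, 0, 1, 0, 0, 0, 0, 0, 1, 0, 0, 0, 0, 0, 1, 0, 0, 0, 0, 0, 1, 0, 0, 0, 0, 0, 1, 0, 0, 0, 0, 0, 1, 0, 0, 0, 0, 0, 1, 0, 0, 0, 0, 0, 1, 0, 0, 0, 0, 0, 1, 0, 0, 0, 0, 0, 1, 0, 0, 0, 0, 0, 1, 0, 0, 0, 0, 0, 1, 0, 0, 0, 0, 0, 1, 0, 0, 0, 0, 0, 1, 0, 0, 0, 0, 0, 1, 0, 0, 0, 0, 0, 0, 0, 0, 0, 0])

```text
t: 29.22
tool_pos: [0.4923, -0.2997, 0.3141]
tcp_rot: [-0.0, 0.998, 0.061, -0.0]
contact_force: [-0.1, 0.7, 0.4]
gripper_width: 0.001
```

```bash
python3 - <<'E'
from h import *
s=get_image("scene");t=get_image("top")
print(state()["t"],state()["tool_pos"],state()["contact_force"])
for n in("tip","tip_mid"):
  for c in("top","scene"):
    for r in regions_of(c,n)[:3]:print(c,n,round(r["p"],2),r["bbox"])
cv2.imwrite("pics/c11.png",np.hstack([cv2.resize(s[150:250,250:350,::-1],(400,400),interpolation=cv2.INTER_CUBIC),cv2.resize(t[150:250,250:350,::-1],(400,400),interpolation=cv2.INTER_CUBIC)]))
E
```

```text
29.325 [ 0.49223983 -0.29801893  0.31437905] [-0.70789237  0.60022141  0.24720906]
```

View pics/c11.png

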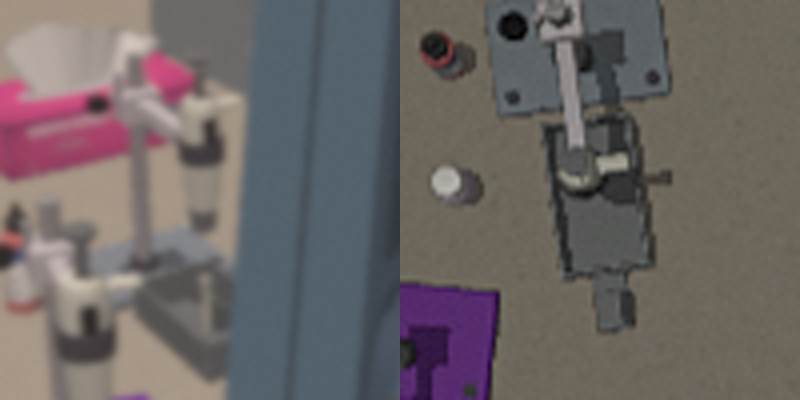

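```bash
python3 - <<'E'
from h import *
s=get_image("scene")
for z in (.215,.25,.117,.1,.062,.06,.004): print(z,proj("scene",[.5765,.0552,z]).round(1))
cv2.imwrite("pics/c12.png",cv2.resize(s[160:250,270:330,::-1],None,fx=8,fy=6.6,interpolation=cv2.INTER_CUBIC))
E
```

```text
0.215 [300.4 173. ]
0.25 [300.1 162.6]
0.117 [301.3 201.1]
0.1 [301.4 205.8]
0.062 [301.8 216.1]
0.06 [301.8 216.6]
0.004 [302.2 231.3]
```

View pics/c12.png

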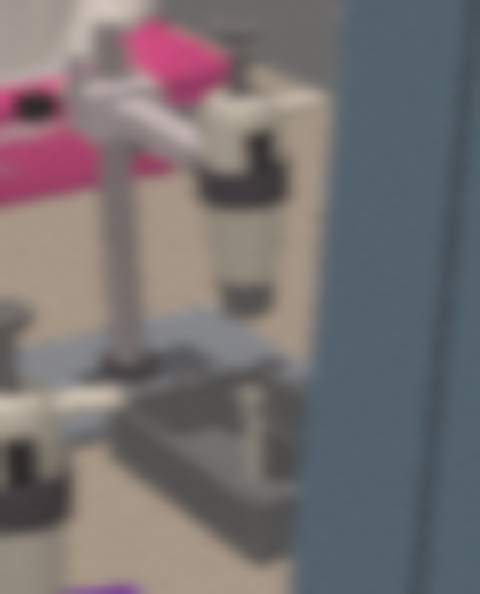

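The pipette nozzle is bare at scene (301,207). The white tip stands in the tray, with its collar at about (301,219), which puts its top near 55 mm and its middle near 30 mm. The button top is at row 165.8, against 165.5 at the start, so it's fully up. The arm is clear of everything, so I'm handing in.

```bash
python3 - <<'E'
from h import *
print(close_job(), state()["t"])
E
```

```text
the job is handed in; nothing more can be done
the job is handed in; nothing more can be done
```

The job is done and handed in at about 29 s on the robot's clock; no verdict was reported.

- **Tray:** I gripped the grey tray by its tab, set it under the pipette with its tab on the open side, and let go. Its centre measured about 7 mm from the pipette axis.
- **Button:** It was found by touch at about z 0.250. I held it at the first stop at 6.6 N for more than a second. I then pressed to the hard second stop, 8.1 mm further down, with the highest reading 12.5 N.
- **Last checks:** The nozzle is bare and the tip stands upright inside the tray, partly hidden by its near wall. The button is back at its starting height, within about a pixel, and the vial and dropper showed in their usual places in the top view. The arm touches nothing.
- **What did not confirm:** The trained network did not find the tip after the drop, so that check rests on the scene picture alone. I did not look at the marker again, but nothing came near it.

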